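# Stack the check weights on the bench scale

### The arm

A 6-joint arm with a two-finger parallel gripper is mounted at the origin on a cart in front of the work surface, level with it; the furniture and walls round the work are solid. World frame = base frame: x ahead of the robot, y to its left, z up, the work surface at z = 0. Lengths are in m, angles in rad, forces in N, time in s.
With the tool pointing down it reaches from about 0.375 to 0.975 m from the base axis. Payload 3.8 kg.
Tool frame: the origin (TCP) lies on the mounting face of the last link; the fingertips stand 173 mm ahead of it and the grasp point (between the pads) lies 155 mm ahead of it (bot.hold_point_z is the distance from the TCP to the grasp point, in m); z points along the fingers, y is the line along which they close (so a half turn about z gives the same grasp; the last joint's range is limited). The gripper opens to 85 mm and grips with 20 to 120 N. Pads are 22 mm wide; open, the fingers measure 114 mm over their backs; the gripper's body (76 mm by 85 mm) begins 54 mm behind the grasp point. The pads swing forward as they close: fully open they stand 13 mm farther back than shut.
Start: joints at [1.118, 0.264, 1.604, -0, 1.274, -0.037], TCP at [0.273, 0.617, 0.405] pointing down, gripper open.
Joint ranges: [-2.63, 2.63], [-0.94, 2.18], [0.31, 2.57], [-1.31, 4.45], [0, 2.66], [-2.55, 2.55]. Speed limits (rad/s): [2.57, 2.57, 3.14, 3.14, 3.14, 3.14].

### API

Orientations are given as a rotation vector (axis times angle).
In Python, from workcell import bot, optics gives the robot as it stands.
- The arm moves only by the shell command python3 -m jog 'ROWS' [OPENING] [FORCE]. ROWS is JSON, a list of rows, each an object of numbers: "dx", "dy", "dz": the shift along the tool's x, y, z in mm; "ax", "ay", "az": the turn, a rotation vector about the tool's x, y, z in degrees. A call has 1 to 20 rows; each row shifts and turns the commanded pose from where the row before left it, along the tool's axes as they then stand; what a row does not reach is not made up. A row lasts 1/12 s, in which the tool goes at most 41.7 mm and 7.16 degrees, less where a joint would pass 70% of its speed; a pose out of reach is approached as far as the arm can. A call with a gripper value outside its range is refused whole. OPENING is the opening, from 0 (shut) to 1 (fully open), set as the call begins (- or left out, the last holds). The fingers move at their own pace and stop on an object; FORCE is the grip in N (left out, the last holds). Time passes only in rows, so rows that do not move let the fingers close. It gives the time, the measured TCP pose, the force, the opening and the grip force at its end, in the units of the state.
- bot.read_state(): the state, without advancing time (a new reading comes with each control period).
- optics.read_camera(name): name is "scene" or "top"; returns a dict with "img" (480x640x3 uint8, red, green, blue), "vertical_fov" (degrees; the focal length in pixels is half the picture's height over the tangent of half this angle, whatever the lens; pixels are square), "cx", "cy" (the principal point, pixels), "R" (3x3) and "t" (3): a world point X has camera coordinates R X + t. Camera axes: x right, y down, z forward; pixel columns grow to the right and rows downward; lengths in m; the calibration is good to about 2 mm. A picture is of the moment at which its call begins. There is no depth.
- bot.finish_job(): hands the job in; it is judged then, once.
The state is a dict: "time": time; "q": joint angles; "joint_vel": joint speeds; "joint_torque": joint torques, N m; "tool_pos": TCP position; "tcp_rot": TCP orientation; "wrist_force": force on the tool from outside, world axes, zero at the start; "torque": the same for the moment, N m; "width": opening from 0.0 (shut) to 1.0 (fully open); "grip_force": force on a finger pad.
Only numpy, scipy, OpenCV 4.12 (cv2) and the standard library are available. Lean on these libraries where they do the work, as an engineer would, in place of code of your own. Each camera call takes 0.05 s, during which the arm holds its last target. There are 200 camera calls.

### The job

The small white scale is due for its load check: build a stack of the four brass check weights on the middle of its round pan, one at a time, the largest first, then the next smaller centred on it, and so on up to the smallest. The smallest stands in the wooden rack between two bottles; take it out without knocking the bottles over or pushing them out of place, and leave the finished stack standing straight with nothing touching it.

Things in the scene. Friction and masses are not known exactly. Their poses are not given: they have to be found in the camera images.
- weight_62: Largest of four plain brass check weights: a solid upright cylinder 62 mm in diameter and 30 mm high, 0.77 kg, flat top and bottom, a thin dark line round it. It stands on the bench. Its origin is the centre of its underside, z up along its axis.
- weight_50: Second largest of four plain brass check weights: a solid upright cylinder 50 mm in diameter and 26 mm high, 0.43 kg, flat top and bottom, a thin dark line round it. It stands on the bench. Its origin is the centre of its underside, z up along its axis.
- weight_40: Third of four plain brass check weights: a solid upright cylinder 40 mm in diameter and 22 mm high, 0.24 kg, flat top and bottom, a thin dark line round it. It stands on the bench. Its origin is the centre of its underside, z up along its axis.
- weight_30: Smallest of four plain brass check weights: a solid upright cylinder 30 mm in diameter and 18 mm high, 0.11 kg, flat top and bottom, a thin dark line round it. It stands on the post in the middle of the wooden rack, between the two bottles. Its origin is the centre of its underside, z up along its axis.
- check_scale: Small white bench scale, fixed, 150 mm (x) by 170 mm (y), casing 26 mm high with a grey display strip along its -x edge and a round aluminium pan on top. Origin: centre of its underside on the bench, z up. The larger scale with a cup on it, far left, is not part of the job.
- pan (a point): Centre of the top face of the small scale's round pan: flat, 120 mm in diameter, 36 mm above the bench. The pan does not sink.
- rack: Wooden rack, fixed: base 76 mm (x) by 170 mm (y), 14 mm thick; end walls 59 mm high; a steel rail along each long side, top 47 mm above the bench. In the middle a round post, 40 mm in diameter, flat top 78 mm above the bench, with the smallest weight on it; a bottle stands on either side along the rack's y axis. Origin: centre of its underside, z up.
- bottle_a: White tint bottle with a purple cap, loose, standing in the rack 49 mm from the post's axis (rack +y side). Body 48 mm in diameter up to 78 mm, cap 30 mm in diameter, 95 mm high in all; its cap reaches 109 mm above the bench. Only 10 mm lie between it and the smallest weight, so fingers fit only at the weight's two sides along the rack's x axis. Origin: centre of its underside, z up.
- bottle_b: White tint bottle with a dark cap, loose, standing in the rack 49 mm from the post's axis (rack -y side). Body 48 mm in diameter up to 78 mm, cap 30 mm in diameter, 95 mm high in all; its cap reaches 109 mm above the bench. Only 10 mm lie between it and the smallest weight, so fingers fit only at the weight's two sides along the rack's x axis. Origin: centre of its underside, z up.
Not all that is in view belongs to the job. What is shaped like the weight_30 but green or turquoise is not meant.

How it is judged:
On the way, in this order (a step that is already met when the one before it is completed fails the run):
1. the largest weight stands on the middle of the scale's pan, released (horizontal distance between weight_62 and pan below 0.01 m and z of weight_62 in the frame of pan between -0.004 and 0.005 m and angle between weight_62's own z axis and vertical below 0.08 rad and contact force between the fingers and weight_62 below 0.2 N and linear speed of weight_62 below 0.02 m/s), for 0.2 s.
2. the 50 mm weight stands centred on the 62 mm weight, released (horizontal distance between weight_62 and pan below 0.01 m and z of weight_62 in the frame of pan between -0.004 and 0.005 m and angle between each of weight_62, weight_50's own z axis and vertical below 0.08 rad and horizontal distance between weight_50 and weight_62 below 0.01 m and z of weight_50 in the frame of pan between 0.026 and 0.035 m and contact force between the fingers and weight_50 below 0.2 N and linear speed of weight_50 below 0.02 m/s), for 0.2 s.
3. the 40 mm weight stands centred on the 50 mm weight, released (horizontal distance between weight_62 and pan below 0.01 m and z of weight_62 in the frame of pan between -0.004 and 0.005 m and angle between each of weight_62, weight_50, weight_40's own z axis and vertical below 0.08 rad and horizontal distance between weight_50 and weight_62 below 0.01 m and z of weight_50 in the frame of pan between 0.026 and 0.035 m and horizontal distance between weight_40 and weight_50 below 0.01 m and z of weight_40 in the frame of pan between 0.052 and 0.061 m and contact force between the fingers and weight_40 below 0.2 N and linear speed of weight_40 below 0.02 m/s), for 0.2 s.
4. the 30 mm weight stands centred on the 40 mm weight, released (horizontal distance between weight_62 and pan below 0.01 m and z of weight_62 in the frame of pan between -0.004 and 0.005 m and angle between each of weight_62, weight_50, weight_40, weight_30's own z axis and vertical below 0.08 rad and horizontal distance between weight_50 and weight_62 below 0.01 m and z of weight_50 in the frame of pan between 0.026 and 0.035 m and horizontal distance between weight_40 and weight_50 below 0.01 m and z of weight_40 in the frame of pan between 0.052 and 0.061 m and horizontal distance between weight_30 and weight_40 below 0.01 m and z of weight_30 in the frame of pan between 0.074 and 0.083 m and contact force between the fingers and weight_30 below 0.2 N and linear speed of weight_30 below 0.02 m/s), for 0.2 s.
At the end, for the whole second after the job is handed in: The 62 mm weight stands on the pan with its centre within 10 mm of the pan's centre, the 50 mm weight on it, the 40 mm on that and the 30 mm on top, each centred within 10 mm on the one below, all level, released and at rest (all of step 4 and contact force between the fingers and weight_62 below 0.2 N and linear speed of each of weight_62, weight_50, weight_40 below 0.02 m/s and contact force between the fingers and weight_50 below 0.2 N and contact force between the fingers and weight_40 below 0.2 N); the robot touches nothing.
It fails at once if a bottle in the rack is tipped or shifted by more than 20 mm (angle between any of bottle_a, bottle_b's own z axis and vertical above 0.35 rad or distance of any of bottle_a, bottle_b from where it was at the start of the episode above 0.02 m).
It also fails if it takes over 115 s, if anything falls off the work surface, if the arm or the gripper's body presses on something with over 40 N, if the wrist force passes 120 N, or if a joint passes its speed limit or range.

## Working session

There is one attempt and no reset: what is moved stays moved. The work goes in short steps, Python scripts to look and compute and a shell command to move; the robot and the scene stay as the last step left them, time stands still between calls to the robot, and variables do not carry over. Pictures are saved under pics/ and viewed, at most 14 in all, crops included, and the job is handed in when it is done.

```bash
ls; mkdir -p pics; python3 - <<'E'
from workcell import bot, optics
import cv2
s=bot.read_state(); print({k:s[k] for k in('time','tool_pos','tcp_rot','width','wrist_force')}, bot.hold_point_z)
for n in('scene','top'):
    c=optics.read_camera(n); cv2.imwrite(f'pics/{n}0.png',c['img'][:,:,::-1]); print(n,c['vertical_fov'],c['cx'],c['cy'],c['R'],c['t'],[k for k in c])
E
```

```text
pics
{'time': 0.0, 'tool_pos': array([0.2724836 , 0.61717188, 0.40334   ]), 'tcp_rot': array([-0.64831212, -3.07341052,  0.00346062]), 'width': 0.9987444989691071, 'wrist_force': array([-0.93396918,  0.37271493,  0.65473317])} 0.1547
scene 54.096780244593894 319.1154755675363 233.4097487382856 [[ 0.79293949 -0.60924367  0.00831362]
 [-0.25694863 -0.34673203 -0.90208331]
 [ 0.55247114  0.71316131 -0.43148185]] [-0.42798093  0.20270961  0.68056379] ['img', 'vertical_fov', 'cx', 'cy', 'R', 't']
top 43.20649347918863 329.5066010776224 242.45240847722818 [[ 2.38060028e-03 -9.99896804e-01 -1.41673449e-02]
 [-9.86495183e-01 -2.79802788e-05 -1.63790275e-01]
 [ 1.63772976e-01  1.43659367e-02 -9.86393447e-01]] [-0.01490094  0.54702735  1.11399357] ['img', 'vertical_fov', 'cx', 'cy', 'R', 't']
```

View pics/scene0.png

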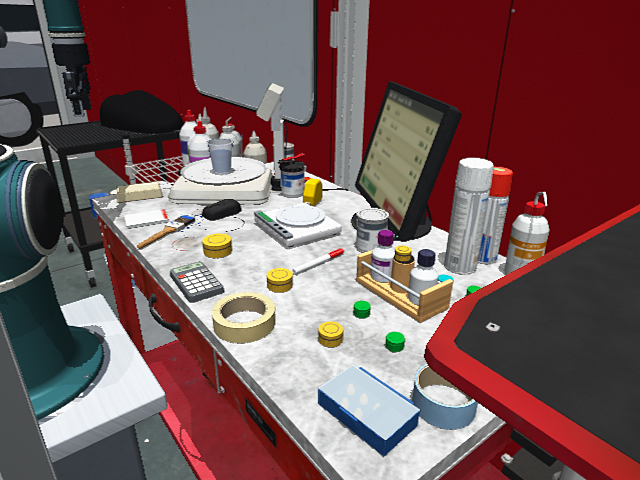

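View pics/top0.png

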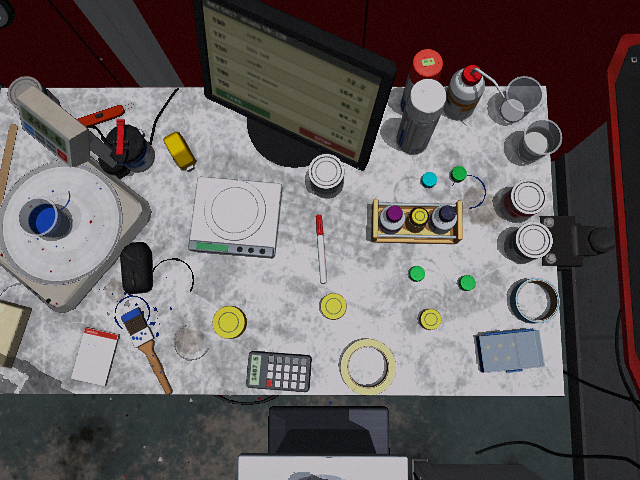

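The top view shows these brass (yellow) candidates, as (col, row):
- On the bench: (229,322) is the largest, (333,306) is the middle one, and (430,319) is the smaller one.
- In the rack: (419,219) stands between the purple cap (394,217) and the dark cap (445,217).

The small scale's pan is at (235,210). The green and turquoise discs are decoys. I'll measure sizes to confirm, with an enlarged crop.

```bash
cat > h.py <<'E'
import numpy as np, cv2
from workcell import bot, optics
def cam(n):
    c=optics.read_camera(n); c['f']=240/np.tan(np.radians(c['vertical_fov']/2)); return c
def ray(c,u,v,z):
    d=c['R'].T@np.array([(u-c['cx'])/c['f'],(v-c['cy'])/c['f'],1]); o=-c['R'].T@c['t']
    return o+d*(z-o[2])/d[2]
def proj(c,X):
    p=c['R']@np.array(X)+c['t']; return c['cx']+c['f']*p[0]/p[2], c['cy']+c['f']*p[1]/p[2]
def blobs(c,lo,hi,amin=60):
    m=cv2.inRange(cv2.cvtColor(c['img'],cv2.COLOR_RGB2HSV),lo,hi)
    m=cv2.morphologyEx(m,cv2.MORPH_CLOSE,np.ones((5,5)))
    cs,_=cv2.findContours(m,cv2.RETR_EXTERNAL,cv2.CHAIN_APPROX_NONE)
    return [k for k in cs if cv2.contourArea(k)>amin]
E
python3 - <<'E'
from h import *
for n in('top','scene'):
    c=cam(n); print(n)
    for k in blobs(c,(20,110,90),(34,255,255)):
        (u,v),r=cv2.minEnclosingCircle(k); M=cv2.moments(k); u2,v2=M['m10']/M['m00'],M['m01']/M['m00']
        d=(c['R']@ray(c,u2,v2,.03)+c['t'])[2]
        print(np.round([u,v,2*r*d/c['f']*1e3,u2,v2,np.sqrt(4*cv2.contourArea(k)/np.pi)*d/c['f']*1e3],1),np.round(ray(c,u2,v2,.02),4),cv2.boundingRect(k))
    if n=='top':
        im=c['img'][:,:,::-1]
        a=cv2.resize(im[170:350,180:300],None,fx=3.3,fy=3.3,interpolation=cv2.INTER_CUBIC)
        b=cv2.resize(im[170:350,360:480],None,fx=3.3,fy=3.3,interpolation=cv2.INTER_CUBIC)
        cv2.imwrite('pics/crop1.png',np.hstack([a,b]))
E
```

```text
top
[430.2 318.9  39.  430.4 318.9  36.9] [ 0.4033 -0.2069  0.02  ] (421, 309, 20, 21)
[228.5 322.   62.1 228.3 321.8  59.7] [0.397  0.1798 0.02  ] (213, 306, 32, 33)
[333.1 305.8  48.9 333.  305.8  47.1] [ 0.4279 -0.0209  0.02  ] (321, 293, 25, 26)
[416.  211.6  51.  419.3 215.3  30.4] [ 0.6052 -0.1901  0.02  ] (403, 208, 27, 16)
[178.4 148.5  71.2 177.5 148.9  50.5] [0.7422 0.2926 0.02  ] (164, 131, 29, 36)
scene
[330.2 333.8  41.8 330.4 333.8  38.6] [ 0.3963 -0.2154  0.02  ] (318, 322, 25, 25)
[388.5 295.  112.9 393.3 295.   35.1] [ 0.5559 -0.1962  0.02  ] (361, 274, 56, 40)
[279.5 279.6  51.9 279.3 279.6  46.3] [ 0.422  -0.0303  0.02  ] (267, 268, 26, 24)
[402.7 253.7  39.4 402.8 253.1  32.1] [ 0.6872 -0.0952  0.02  ] (395, 246, 16, 15)
[216.9 245.1  64.8 216.6 245.2  56. ] [0.3918 0.169  0.02  ] (202, 234, 30, 24)
[312.6 191.5  74.3 312.3 191.3  60.8] [0.7553 0.3122 0.02  ] (303, 178, 19, 28)
```

View pics/crop1.png

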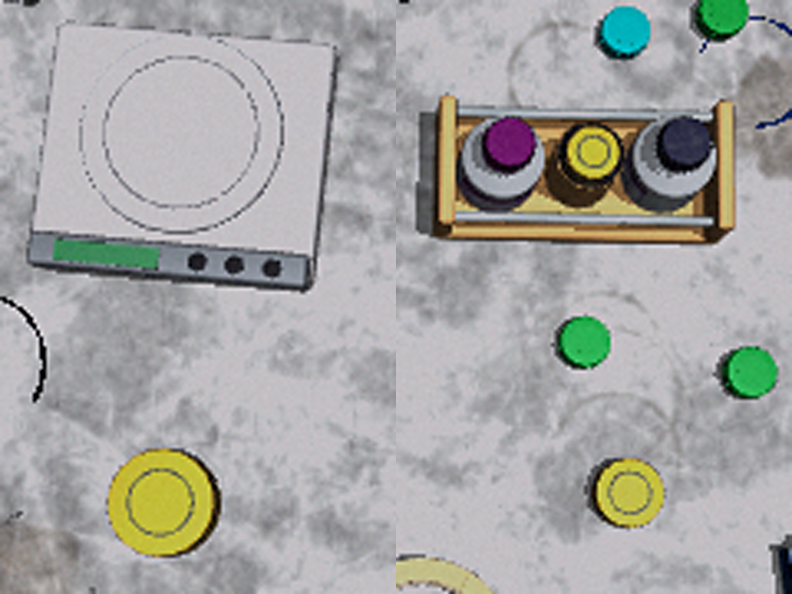

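The crop shows the scale with its round pan centred near (235,210), the 62 mm weight below it, and brass weight_30 on the post between the purple and dark caps. The 40 mm weight is below the rack, and the green and turquoise discs are the lookalikes. Apparent diameters of 62.1, 48.9 and 39.0 mm match the description. Next I'll measure the pan, weight_30, caps and rack yaw.

```bash
python3 - <<'E'
from h import *
c=cam('top'); s=cam('scene')
hsv=cv2.cvtColor(c['img'],cv2.COLOR_RGB2HSV); g=cv2.cvtColor(c['img'],cv2.COLOR_RGB2GRAY)
# bench weights: top faces
for n,(u,v),h in(('62',(228.4,321.9),.03),('50',(333.05,305.8),.026),('40',(430.3,318.9),.022)):
    P=ray(c,u,v,h); print(n,np.round(P,4),'scene px mid',np.round(proj(s,P-[0,0,h/2]),1))
# weight_30 : yellow inside a small window round the post
m=cv2.inRange(hsv,(22,120,140),(34,255,255)); w=np.zeros_like(m); w[203:228,408:431]=m[203:228,408:431]
k=max(cv2.findContours(w,cv2.RETR_EXTERNAL,cv2.CHAIN_APPROX_NONE)[0],key=cv2.contourArea)
(u,v),r=cv2.minEnclosingCircle(k); P=ray(c,u,v,.096); d=(c['R']@P+c['t'])[2]
print('30',u,v,'dia',2*r*d/c['f'],cv2.boundingRect(k),P,'scene px top',proj(s,P),'(blob 402.8,253)')
P30=P
# caps
for n,lo,hi,(x0,x1) in(('a',(130,80,40),(165,255,255),(380,408)),('b',(110,30,20),(135,255,110),(432,462))):
    w=np.zeros_like(m); w[200:232,x0:x1]=cv2.inRange(hsv,lo,hi)[200:232,x0:x1]
    w=cv2.morphologyEx(w,cv2.MORPH_OPEN,np.ones((3,3)))
    k=max(cv2.findContours(w,cv2.RETR_EXTERNAL,cv2.CHAIN_APPROX_NONE)[0],key=cv2.contourArea)
    (u,v),r=cv2.minEnclosingCircle(k); P=ray(c,u,v,.109); print('cap',n,u,v,r,P,'from 30',np.linalg.norm((P-P30)[:2]), 'yaw deg',np.degrees(np.arctan2(*( (P-P30)[[0,1]]*[-1,1])))) 
# pan ellipse: dark ring pixels between radii 27..34 px
b=cv2.morphologyEx(g,cv2.MORPH_BLACKHAT,np.ones((7,7))); yy,xx=np.nonzero(b>25)
r=np.hypot(xx-235.2,yy-210.3)
for lo,hi in((27,34),(20,27)):
    q=(r>lo)&(r<hi); pts=np.c_[xx[q],yy[q]].astype(np.float32); e=cv2.fitEllipse(pts); P=ray(c,*e[0],.036); d=(c['R']@P+c['t'])[2]
    print('pan',len(pts),e,np.array(e[1])*d/c['f'],P,'scene',proj(s,P))
print(bot.read_state()['time'])
E
```

```text
62 [0.3965 0.1778 0.03  ] scene px mid [216.9 245.2]
50 [ 0.4275 -0.021   0.026 ] scene px mid [279.2 279.8]
40 [ 0.4031 -0.2064  0.022 ] scene px mid [330.1 334. ]
30 419.4130554199219 215.80435180664062 dia 0.028023270616693446 (412, 209, 16, 15) [ 0.58819089 -0.17999185  0.096     ] scene px top (np.float64(402.84794788043143), np.float64(248.81121102718097)) (blob 402.8,253)
cap a 394.33740234375 212.4512176513672 7.263462543487549 [ 0.59169273 -0.13287366  0.109     ] from 30 0.047248142677975245 yaw deg -4.250430674315379
cap b 447.5 212.0 7.500100135803223 [ 0.59246263 -0.22925435  0.109     ] from 30 0.049447355734986966 yaw deg -175.0440549820625
pan 185 ((234.42742919921875, 209.56356811523438), (60.28466796875, 63.60752487182617), 12.401790618896484) [0.117514   0.12399131] [0.61352243 0.17140684 0.036     ] scene (np.float64(300.07369410616286), np.float64(213.85988175002217))
pan 155 ((234.32936096191406, 209.65480041503906), (45.18576431274414, 46.96923065185547), 64.50248718261719) [0.08807942 0.09155588] [0.61334066 0.17159334 0.036     ] scene (np.float64(299.9666714467725), np.float64(213.85295155563946))
0.3
```

Everything is consistent: the caps are 47 and 49 mm from weight_30, the pan diameter is about 120 mm, and the scene-view projections agree within about 1 px. First I turn the tool so its y axis lies along world +x. After that dx is world +y, dy is world +x and dz is down.

```bash
cat > to.py <<'E'
import sys; from h import *
from scipy.spatial.transform import Rotation as R
# hold-point target x y z -> remaining move in tool axes, mm
s=bot.read_state(); M=R.from_rotvec(s['tcp_rot']).as_matrix(); hp=s['tool_pos']+M[:,2]*bot.hold_point_z
print('t',round(s['time'],2),'hold',np.round(hp,4),'yaw_y',np.round(np.degrees(np.arctan2(M[1,1],M[0,1])),2),'tilt',np.round(M[:2,2],4),'w',round(s['width'],3),'grip',np.round(s['grip_force'],1),'F',np.round(s['wrist_force'],1))
for a in sys.argv[1:]:
    print(a,'-> move',np.round(M.T@(np.array(eval(a))-hp)*1e3,1))
E
python3 -m jog '[{"az":6.7},{"az":6.7},{"az":6.7},{"az":6.7},{"az":6.7},{"az":6.7},{"az":6.7},{"az":6.7},{"az":6.7},{"az":6.7},{"dx":0}]' 1 40; python3 to.py '(.3965,.1778,.10)'
```

```text
t 0.3 hold [0.2725 0.6173 0.2495] yaw_y 66.18 tilt [-0.0004 -0.0007] w 1.001 grip 0.0 F [-0.1 -0.   0.3]
(.3965,.1778,.10) -> move [-290.9 -351.9  149.8]invalid input
```

```bash
python3 -m jog '[{"az":6.7},{"az":6.7},{"az":6.7},{"az":6.7},{"az":6.7},{"az":6.7},{"az":6.7},{"az":6.7},{"az":6.7},{"az":6.7}]'; python3 to.py '(.3965,.1778,.10)'
```

```text
t 0.3 hold [0.2725 0.6173 0.2495] yaw_y 66.18 tilt [-0.0004 -0.0007] w 1.001 grip 0.0 F [-0.1 -0.   0.3]
(.3965,.1778,.10) -> move [-290.9 -351.9  149.8]invalid input
```

```bash
python3 -m jog '[{"dx":0,"dy":0,"dz":0,"ax":0,"ay":0,"az":6.7},{"dx":0,"dy":0,"dz":0,"ax":0,"ay":0,"az":6.7}]'; echo rc $?; python3 to.py '(.3965,.1778,.10)'
```

```text
time: 0.47
tool_pos: [0.2727, 0.6174, 0.4045]
tcp_rot: [-1.011, -2.975, 0.0]
wrist_force: [-0.4, 0.7, 0.4]
width: 0.998
grip_force: 0.0
rc 0
t 0.47 hold [0.2726 0.6174 0.2498] yaw_y 52.46 tilt [-0.0001 -0.0003] w 0.998 grip 0.0 F [-0.4  0.7  0.4]
(.3965,.1778,.10) -> move [-366.  -273.1  149.9]
```

Every row needs all six keys.

```bash
python3 -m jog '[{"dx":0,"dy":0,"dz":0,"ax":0,"ay":0,"az":6.7},{"dx":0,"dy":0,"dz":0,"ax":0,"ay":0,"az":6.7},{"dx":0,"dy":0,"dz":0,"ax":0,"ay":0,"az":6.7},{"dx":0,"dy":0,"dz":0,"ax":0,"ay":0,"az":6.7},{"dx":0,"dy":0,"dz":0,"ax":0,"ay":0,"az":6.7},{"dx":0,"dy":0,"dz":0,"ax":0,"ay":0,"az":6.7},{"dx":0,"dy":0,"dz":0,"ax":0,"ay":0,"az":6.7},{"dx":0,"dy":0,"dz":0,"ax":0,"ay":0,"az":6.7},{"dx":0,"dy":0,"dz":0,"ax":0,"ay":0,"az":0}]' 1 40; python3 to.py '(.3965,.1778,.10)'
```

```text
time: 1.22
tool_pos: [0.2726, 0.6175, 0.4046]
tcp_rot: [2.24, 2.202, -0.0]
wrist_force: [-0.9, -0.7, -0.7]
width: 1.001
grip_force: 0.0
t 1.22 hold [0.2726 0.6174 0.2499] yaw_y -0.99 tilt [-0.0001 -0.0002] w 1.001 grip 0.0 F [-0.9 -0.7 -0.7]
(.3965,.1778,.10) -> move [-437.4  131.4  150. ]
```

```bash
python3 -m jog '[{"dx":-29.2,"dy":8.8,"dz":10,"ax":0,"ay":0,"az":0},{"dx":-29.2,"dy":8.8,"dz":10,"ax":0,"ay":0,"az":0},{"dx":-29.2,"dy":8.8,"dz":10,"ax":0,"ay":0,"az":0},{"dx":-29.2,"dy":8.8,"dz":10,"ax":0,"ay":0,"az":0},{"dx":-29.2,"dy":8.8,"dz":10,"ax":0,"ay":0,"az":0},{"dx":-29.2,"dy":8.8,"dz":10,"ax":0,"ay":0,"az":0},{"dx":-29.2,"dy":8.8,"dz":10,"ax":0,"ay":0,"az":0},{"dx":-29.2,"dy":8.8,"dz":10,"ax":0,"ay":0,"az":0},{"dx":-29.2,"dy":8.8,"dz":10,"ax":0,"ay":0,"az":0},{"dx":-29.2,"dy":8.8,"dz":10,"ax":0,"ay":0,"az":0},{"dx":-29.2,"dy":8.8,"dz":10,"ax":0,"ay":0,"az":0},{"dx":-29.2,"dy":8.8,"dz":10,"ax":0,"ay":0,"az":0},{"dx":-29.2,"dy":8.8,"dz":10,"ax":0,"ay":0,"az":0},{"dx":-29.2,"dy":8.8,"dz":10,"ax":0,"ay":0,"az":0},{"dx":-29.2,"dy":8.8,"dz":10,"ax":0,"ay":0,"az":0},{"dx":0,"dy":0,"dz":0,"ax":0,"ay":0,"az":0},{"dx":0,"dy":0,"dz":0,"ax":0,"ay":0,"az":0}]'; python3 to.py '(.3965,.1778,.023)'; python3 - <<'E'
from h import *
cv2.imwrite('pics/a.png',np.hstack([cv2.resize(cam(n)['img'][y:y+250,x:x+200,::-1],(400,500)) for n,y,x in(('top',190,130),('scene',90,120))]))
E
```

```text
time: 2.63
tool_pos: [0.3983, 0.1764, 0.2542]
tcp_rot: [-2.238, -2.204, 0.002]
wrist_force: [0.4, -0.7, 0.4]
width: 0.999
grip_force: 0.0
t 2.63 hold [0.3981 0.1763 0.0995] yaw_y -0.88 tilt [-0.0012 -0.0002] w 0.999 grip 0.0 F [ 0.4 -0.7  0.4]
(.3965,.1778,.023) -> move [ 1.5 -1.6 76.5]
```

View pics/a.png

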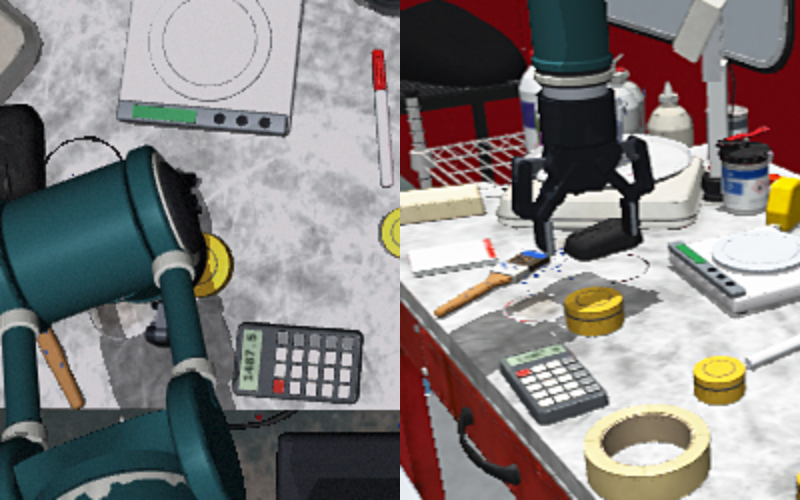

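The crop shows the gripper directly above the 62 mm weight (crop (595,300)) with the fingers on either side of it and its shadow on the weight. Descending and closing.

```bash
python3 -m jog '[{"dx":0.3,"dy":-0.3,"dz":15,"ax":0,"ay":0,"az":0},{"dx":0.3,"dy":-0.3,"dz":15,"ax":0,"ay":0,"az":0},{"dx":0.3,"dy":-0.3,"dz":15,"ax":0,"ay":0,"az":0},{"dx":0.3,"dy":-0.3,"dz":15,"ax":0,"ay":0,"az":0},{"dx":0.3,"dy":-0.3,"dz":10,"ax":0,"ay":0,"az":0},{"dx":0,"dy":0,"dz":7,"ax":0,"ay":0,"az":0},{"dx":0,"dy":0,"dz":0,"ax":0,"ay":0,"az":0},{"dx":0,"dy":0,"dz":0,"ax":0,"ay":0,"az":0}]' && python3 to.py '(.3965,.1778,.023)' && python3 -m jog '[{"dx":0,"dy":0,"dz":0,"ax":0,"ay":0,"az":0},{"dx":0,"dy":0,"dz":0,"ax":0,"ay":0,"az":0},{"dx":0,"dy":0,"dz":0,"ax":0,"ay":0,"az":0},{"dx":0,"dy":0,"dz":0,"ax":0,"ay":0,"az":0},{"dx":0,"dy":0,"dz":0,"ax":0,"ay":0,"az":0},{"dx":0,"dy":0,"dz":0,"ax":0,"ay":0,"az":0},{"dx":0,"dy":0,"dz":0,"ax":0,"ay":0,"az":0},{"dx":0,"dy":0,"dz":0,"ax":0,"ay":0,"az":0}]' 0 60; python3 to.py
```

```text
time: 3.4
tool_pos: [0.3969, 0.1797, 0.1778]
tcp_rot: [-2.236, -2.207, 0.0]
wrist_force: [0.2, -0.3, 0.8]
width: 0.999
grip_force: 0.0
t 3.4 hold [0.3969 0.1797 0.0231] yaw_y -0.75 tilt [-0.0001 -0.    ] w 0.999 grip 0.0 F [ 0.2 -0.3  0.8]
(.3965,.1778,.023) -> move [-1.9 -0.3  0.1]
time: 4.07
tool_pos: [0.3974, 0.1794, 0.179]
tcp_rot: [2.237, 2.205, 0.002]
wrist_force: [-2.8, 0.7, 6.2]
width: 0.709
grip_force: 64.6
t 4.07 hold [0.3976 0.1796 0.0243] yaw_y -0.84 tilt [0.0013 0.0009] w 0.709 grip 64.6 F [-2.8  0.7  6.2]
```

Gripped: width 0.709 × 85 ≈ 60 mm, as expected. Lifting and carrying over the pan.

```bash
python3 -m jog '[{"dx":0,"dy":0,"dz":-10,"ax":0,"ay":0,"az":0},{"dx":0,"dy":0,"dz":-20,"ax":0,"ay":0,"az":0},{"dx":0,"dy":0,"dz":-30,"ax":0,"ay":0,"az":0},{"dx":-0.2,"dy":10,"dz":-20,"ax":0,"ay":0,"az":0},{"dx":-0.3,"dy":20,"dz":0,"ax":0,"ay":0,"az":0},{"dx":-0.4,"dy":30,"dz":0,"ax":0,"ay":0,"az":0},{"dx":-0.4,"dy":30,"dz":0,"ax":0,"ay":0,"az":0},{"dx":-0.4,"dy":30,"dz":0,"ax":0,"ay":0,"az":0},{"dx":-0.4,"dy":30,"dz":0,"ax":0,"ay":0,"az":0},{"dx":-0.4,"dy":30,"dz":0,"ax":0,"ay":0,"az":0},{"dx":-0.2,"dy":20,"dz":0,"ax":0,"ay":0,"az":0},{"dx":0,"dy":10,"dz":0,"ax":0,"ay":0,"az":0},{"dx":0,"dy":6,"dz":0,"ax":0,"ay":0,"az":0},{"dx":0,"dy":0,"dz":0,"ax":0,"ay":0,"az":0},{"dx":0,"dy":0,"dz":0,"ax":0,"ay":0,"az":0},{"dx":0,"dy":0,"dz":0,"ax":0,"ay":0,"az":0}]'; python3 to.py '(.6134,.1733,.0615)'; python3 - <<'E'
from h import *
cv2.imwrite('pics/b.png',np.hstack([cv2.resize(cam(n)['img'][y:y+250,x:x+200,::-1],(400,500)) for n,y,x in(('top',110,130),('scene',90,200))]))
E
```

```text
time: 5.4
tool_pos: [0.6112, 0.1733, 0.257]
tcp_rot: [-2.236, -2.205, 0.004]
wrist_force: [-0.1, -0.2, -6.8]
width: 0.699
grip_force: 68.7
t 5.4 hold [0.6108 0.1732 0.1023] yaw_y -0.8 tilt [-0.0028 -0.0005] w 0.699 grip 68.7 F [-0.1 -0.2 -6.8]
(.6134,.1733,.0615) -> move [ 0.1  2.8 40.8]
```

View pics/b.png

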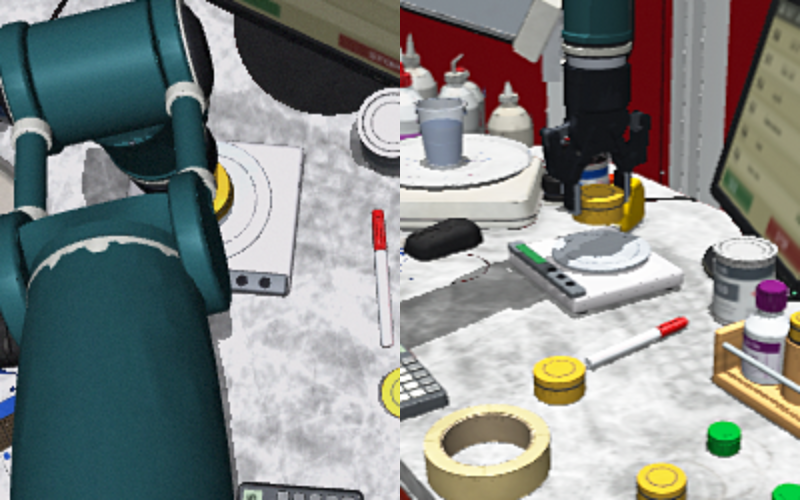

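The weight is held level above the pan: the scene crop shows it at about (598,205) over the pan at (600,250). Lowering, then releasing.

```bash
python3 -m jog '[{"dx":0,"dy":1.0,"dz":10,"ax":0,"ay":0,"az":0},{"dx":0,"dy":1.0,"dz":12,"ax":0,"ay":0,"az":0},{"dx":0,"dy":0.5,"dz":8,"ax":0,"ay":0,"az":0},{"dx":0,"dy":0,"dz":5,"ax":0,"ay":0,"az":0},{"dx":0,"dy":0,"dz":3,"ax":0,"ay":0,"az":0},{"dx":0,"dy":0,"dz":2,"ax":0,"ay":0,"az":0},{"dx":0,"dy":0,"dz":1,"ax":0,"ay":0,"az":0},{"dx":0,"dy":0,"dz":0,"ax":0,"ay":0,"az":0},{"dx":0,"dy":0,"dz":0,"ax":0,"ay":0,"az":0},{"dx":0,"dy":0,"dz":0,"ax":0,"ay":0,"az":0}]'; python3 to.py '(.6134,.1733,.0603)'
```

```text
time: 6.33
tool_pos: [0.6156, 0.1734, 0.2173]
tcp_rot: [2.237, 2.205, 0.001]
wrist_force: [-0.7, -1.0, -6.8]
width: 0.703
grip_force: 68.9
t 6.33 hold [0.6158 0.1734 0.0626] yaw_y -0.83 tilt [0.0011 0.0002] w 0.703 grip 68.9 F [-0.7 -1.  -6.8]
(.6134,.1733,.0603) -> move [-0.1 -2.4  2.3]
```

```bash
python3 -m jog '[{"dx":0,"dy":-1.2,"dz":1,"ax":0,"ay":0,"az":0},{"dx":0,"dy":0,"dz":1,"ax":0,"ay":0,"az":0},{"dx":0,"dy":0,"dz":0,"ax":0,"ay":0,"az":0},{"dx":0,"dy":0,"dz":0,"ax":0,"ay":0,"az":0},{"dx":0,"dy":0,"dz":0,"ax":0,"ay":0,"az":0}]'; python3 to.py '(.6134,.1733,.0603)'; python3 -m jog '[{"dx":0,"dy":0,"dz":0,"ax":0,"ay":0,"az":0},{"dx":0,"dy":0,"dz":0,"ax":0,"ay":0,"az":0},{"dx":0,"dy":0,"dz":0,"ax":0,"ay":0,"az":0},{"dx":0,"dy":0,"dz":0,"ax":0,"ay":0,"az":0},{"dx":0,"dy":0,"dz":0,"ax":0,"ay":0,"az":0},{"dx":0,"dy":0,"dz":0,"ax":0,"ay":0,"az":0}]' 1 40; python3 to.py
```

```text
time: 6.75
tool_pos: [0.6142, 0.1734, 0.2151]
tcp_rot: [2.237, 2.205, 0.001]
wrist_force: [-0.7, -0.2, -2.8]
width: 0.701
grip_force: 69.0
t 6.75 hold [0.6142 0.1734 0.0604] yaw_y -0.82 tilt [0.0004 0.0001] w 0.701 grip 69.0 F [-0.7 -0.2 -2.8]
(.6134,.1733,.0603) -> move [-0.1 -0.8  0.1]
time: 7.25
tool_pos: [0.6143, 0.1734, 0.2151]
tcp_rot: [2.237, 2.205, 0.001]
wrist_force: [-0.4, 0.3, 0.3]
width: 0.997
grip_force: 0.0
t 7.25 hold [0.6145 0.1734 0.0604] yaw_y -0.82 tilt [0.0008 0.0002] w 0.997 grip 0.0 F [-0.4  0.3  0.3]
```

```bash
python3 -m jog '[{"dx":0,"dy":0,"dz":-10,"ax":0,"ay":0,"az":0},{"dx":0,"dy":0,"dz":-25,"ax":0,"ay":0,"az":0},{"dx":0,"dy":0,"dz":-25,"ax":0,"ay":0,"az":0},{"dx":-10,"dy":-10,"dz":0,"ax":0,"ay":0,"az":0},{"dx":-20,"dy":-20,"dz":0,"ax":0,"ay":0,"az":0},{"dx":-24,"dy":-24,"dz":0,"ax":0,"ay":0,"az":0},{"dx":-24,"dy":-24,"dz":0,"ax":0,"ay":0,"az":0},{"dx":-24,"dy":-24,"dz":0,"ax":0,"ay":0,"az":0},{"dx":-24,"dy":-24,"dz":0,"ax":0,"ay":0,"az":0},{"dx":-24,"dy":-24,"dz":0,"ax":0,"ay":0,"az":0},{"dx":-24,"dy":-20,"dz":0,"ax":0,"ay":0,"az":0},{"dx":-15,"dy":-10,"dz":0,"ax":0,"ay":0,"az":0},{"dx":-3,"dy":-5,"dz":0,"ax":0,"ay":0,"az":0},{"dx":0,"dy":0,"dz":0,"ax":0,"ay":0,"az":0},{"dx":0,"dy":0,"dz":0,"ax":0,"ay":0,"az":0},{"dx":0,"dy":0,"dz":0,"ax":0,"ay":0,"az":0}]' 0.85; python3 to.py '(.4275,-.021,.022)'; python3 - <<'E'
from h import *
c=cam('top')
# where is the 62 now? yellow blob top face at z .066
for k in blobs(c,(20,110,90),(34,255,255)):
    (u,v),r=cv2.minEnclosingCircle(k)
    if abs(u-234)<40 and abs(v-205)<40: P=ray(c,u,v,.066); print('62 at',P,2*r*(c['R']@P+c['t'])[2]/c['f'],'off pan',P[:2]-[.6134,.1715])
cv2.imwrite('pics/c.png',np.hstack([cv2.resize(c['img'][150:350,180:380,::-1],(400,400)),cv2.resize(cam('scene')['img'][150:350,200:400,::-1],(400,400))]))
E
```

```text
time: 8.58
tool_pos: [0.4273, -0.0155, 0.2753]
tcp_rot: [2.236, 2.205, 0.002]
wrist_force: [0.3, 0.3, 0.5]
width: 0.851
grip_force: 0.0
t 8.58 hold [ 0.4276 -0.0154  0.1206] yaw_y -0.8 tilt [0.0016 0.0002] w 0.851 grip 0.0 F [0.3 0.3 0.5]
(.4275,-.021,.022) -> move [-5.6 -0.1 98.6]
62 at [0.61254708 0.17156415 0.066     ] 0.06088846778425738 off pan [-8.52919789e-04  6.41541477e-05]
```

View pics/c.png

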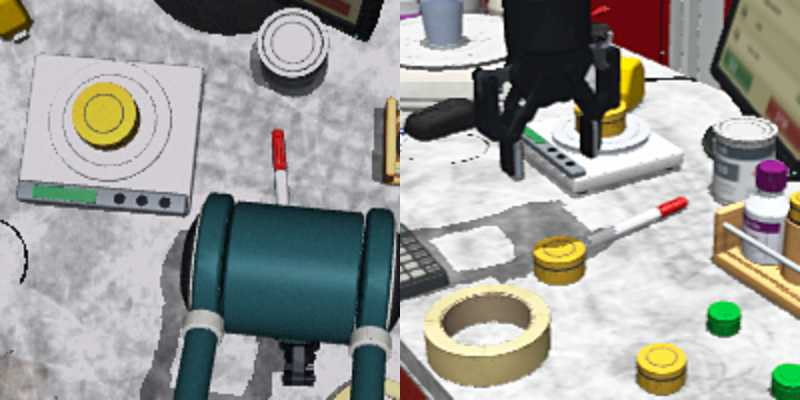

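The 62 mm weight stands on the pan (top crop (104,115), measured within 1 mm of the pan centre), and the gripper is above the 50 mm weight. Descending and gripping.

```bash
python3 -m jog '[{"dx":-2,"dy":0,"dz":10,"ax":0,"ay":0,"az":0},{"dx":-2,"dy":0,"dz":20,"ax":0,"ay":0,"az":0},{"dx":-1.6,"dy":0,"dz":20,"ax":0,"ay":0,"az":0},{"dx":0,"dy":0,"dz":20,"ax":0,"ay":0,"az":0},{"dx":0,"dy":0,"dz":15,"ax":0,"ay":0,"az":0},{"dx":0,"dy":0,"dz":8,"ax":0,"ay":0,"az":0},{"dx":0,"dy":0,"dz":5,"ax":0,"ay":0,"az":0},{"dx":0,"dy":0,"dz":0,"ax":0,"ay":0,"az":0},{"dx":0,"dy":0,"dz":0,"ax":0,"ay":0,"az":0}]' && python3 to.py '(.4275,-.021,.022)' && python3 -m jog '[{"dx":0,"dy":0,"dz":0,"ax":0,"ay":0,"az":0},{"dx":0,"dy":0,"dz":0,"ax":0,"ay":0,"az":0},{"dx":0,"dy":0,"dz":0,"ax":0,"ay":0,"az":0},{"dx":0,"dy":0,"dz":0,"ax":0,"ay":0,"az":0},{"dx":0,"dy":0,"dz":0,"ax":0,"ay":0,"az":0},{"dx":0,"dy":0,"dz":0,"ax":0,"ay":0,"az":0},{"dx":0,"dy":0,"dz":0,"ax":0,"ay":0,"az":0},{"dx":0,"dy":0,"dz":0,"ax":0,"ay":0,"az":0}]' 0 50; python3 to.py '(.6126,.1716,.022)'
```

```text
time: 9.43
tool_pos: [0.4266, -0.0215, 0.1768]
tcp_rot: [2.237, 2.206, 0.0]
wrist_force: [-0.2, 0.2, -0.3]
width: 0.851
grip_force: 0.0
t 9.43 hold [ 0.4266 -0.0215  0.0221] yaw_y -0.81 tilt [ 0.0001 -0.    ] w 0.851 grip 0.0 F [-0.2  0.2 -0.3]
(.4275,-.021,.022) -> move [0.5 0.9 0.1]
time: 10.1
tool_pos: [0.4273, -0.0217, 0.1782]
tcp_rot: [2.236, 2.204, 0.003]
wrist_force: [-0.5, 0.5, 5.7]
width: 0.563
grip_force: 51.6
t 10.1 hold [ 0.4277 -0.0217  0.0235] yaw_y -0.83 tilt [ 0.0029 -0.0002] w 0.563 grip 51.6 F [-0.5  0.5  5.7]
(.6126,.1716,.022) -> move [195.9 182.1   2. ]
```

```bash
python3 -m jog '[{"dx":0,"dy":0,"dz":-10,"ax":0,"ay":0,"az":0},{"dx":0,"dy":0,"dz":-25,"ax":0,"ay":0,"az":0},{"dx":0,"dy":0,"dz":-35,"ax":0,"ay":0,"az":0},{"dx":10,"dy":10,"dz":-25,"ax":0,"ay":0,"az":0},{"dx":20,"dy":20,"dz":-10,"ax":0,"ay":0,"az":0},{"dx":24,"dy":24,"dz":0,"ax":0,"ay":0,"az":0},{"dx":24,"dy":24,"dz":0,"ax":0,"ay":0,"az":0},{"dx":24,"dy":24,"dz":0,"ax":0,"ay":0,"az":0},{"dx":24,"dy":24,"dz":0,"ax":0,"ay":0,"az":0},{"dx":24,"dy":24,"dz":0,"ax":0,"ay":0,"az":0},{"dx":24,"dy":20,"dz":0,"ax":0,"ay":0,"az":0},{"dx":15,"dy":8,"dz":0,"ax":0,"ay":0,"az":0},{"dx":6.2,"dy":4,"dz":0,"ax":0,"ay":0,"az":0},{"dx":0,"dy":0,"dz":0,"ax":0,"ay":0,"az":0},{"dx":0,"dy":0,"dz":0,"ax":0,"ay":0,"az":0},{"dx":0,"dy":0,"dz":0,"ax":0,"ay":0,"az":0}]'; python3 to.py '(.6126,.1709,.0895)'
```

```text
time: 11.43
tool_pos: [0.61, 0.17, 0.2812]
tcp_rot: [-2.237, -2.204, 0.003]
wrist_force: [-0.8, -0.8, -4.4]
width: 0.565
grip_force: 53.4
t 11.43 hold [0.6097 0.1698 0.1265] yaw_y -0.84 tilt [-0.002 -0.001] w 0.565 grip 53.4 F [-0.8 -0.8 -4.4]
(.6126,.1709,.0895) -> move [ 1.1  3.  37. ]
```

```bash
python3 -m jog '[{"dx":0,"dy":0,"dz":0,"ax":0,"ay":0,"az":0},{"dx":0.5,"dy":1,"dz":10,"ax":0,"ay":0,"az":0},{"dx":0.5,"dy":0.5,"dz":10,"ax":0,"ay":0,"az":0},{"dx":0,"dy":0,"dz":8,"ax":0,"ay":0,"az":0},{"dx":0,"dy":0,"dz":4,"ax":0,"ay":0,"az":0},{"dx":0,"dy":0,"dz":2,"ax":0,"ay":0,"az":0},{"dx":0,"dy":0,"dz":0,"ax":0,"ay":0,"az":0},{"dx":0,"dy":0,"dz":0,"ax":0,"ay":0,"az":0},{"dx":0,"dy":0,"dz":0,"ax":0,"ay":0,"az":0},{"dx":0,"dy":0,"dz":0,"ax":0,"ay":0,"az":0}]'; python3 to.py '(.6126,.1709,.0895)'
```

```text
time: 12.27
tool_pos: [0.6129, 0.1721, 0.2483]
tcp_rot: [2.237, 2.205, 0.002]
wrist_force: [0.5, 0.1, -4.2]
width: 0.568
grip_force: 53.5
t 12.27 hold [0.6131 0.1721 0.0936] yaw_y -0.82 tilt [0.0011 0.0002] w 0.568 grip 53.5 F [ 0.5  0.1 -4.2]
(.6126,.1709,.0895) -> move [-1.2 -0.5  4.1]
```

```bash
python3 -m jog '[{"dx":-0.6,"dy":-0.3,"dz":1.5,"ax":0,"ay":0,"az":0},{"dx":0,"dy":0,"dz":1.5,"ax":0,"ay":0,"az":0},{"dx":0,"dy":0,"dz":0.8,"ax":0,"ay":0,"az":0},{"dx":0,"dy":0,"dz":0,"ax":0,"ay":0,"az":0},{"dx":0,"dy":0,"dz":0,"ax":0,"ay":0,"az":0},{"dx":0,"dy":0,"dz":0,"ax":0,"ay":0,"az":0},{"dx":0,"dy":0,"dz":0,"ax":0,"ay":0,"az":0}]'; python3 to.py '(.6126,.1709,.0895)'
```

```text
time: 12.85
tool_pos: [0.6123, 0.1714, 0.2443]
tcp_rot: [2.237, 2.205, 0.0]
wrist_force: [-1.4, -0.2, -0.3]
width: 0.565
grip_force: 53.6
t 12.85 hold [0.6124 0.1714 0.0896] yaw_y -0.82 tilt [0.0003 0.0001] w 0.565 grip 53.6 F [-1.4 -0.2 -0.3]
(.6126,.1709,.0895) -> move [-0.5  0.2  0.1]
```

The wrist force dropped to about 0, so the weight is supported. Releasing, rising, and heading for the 40 mm weight.

```bash
python3 -m jog '[{"dx":0,"dy":0,"dz":0,"ax":0,"ay":0,"az":0},{"dx":0,"dy":0,"dz":0,"ax":0,"ay":0,"az":0},{"dx":0,"dy":0,"dz":0,"ax":0,"ay":0,"az":0},{"dx":0,"dy":0,"dz":0,"ax":0,"ay":0,"az":0},{"dx":0,"dy":0,"dz":0,"ax":0,"ay":0,"az":0},{"dx":0,"dy":0,"dz":-10,"ax":0,"ay":0,"az":0},{"dx":0,"dy":0,"dz":-25,"ax":0,"ay":0,"az":0},{"dx":0,"dy":0,"dz":-25,"ax":0,"ay":0,"az":0},{"dx":-10,"dy":-5,"dz":0,"ax":0,"ay":0,"az":0},{"dx":-20,"dy":-10,"dz":0,"ax":0,"ay":0,"az":0}]' 0.85 40; python3 -m jog '[{"dx":-35,"dy":-20,"dz":0,"ax":0,"ay":0,"az":0},{"dx":-35,"dy":-20,"dz":0,"ax":0,"ay":0,"az":0},{"dx":-35,"dy":-20,"dz":0,"ax":0,"ay":0,"az":0},{"dx":-35,"dy":-20,"dz":0,"ax":0,"ay":0,"az":0},{"dx":-35,"dy":-20,"dz":0,"ax":0,"ay":0,"az":0},{"dx":-35,"dy":-20,"dz":0,"ax":0,"ay":0,"az":0},{"dx":-35,"dy":-20,"dz":0,"ax":0,"ay":0,"az":0},{"dx":-35,"dy":-20,"dz":0,"ax":0,"ay":0,"az":0},{"dx":-30,"dy":-20,"dz":10,"ax":0,"ay":0,"az":0},{"dx":-20,"dy":-12,"dz":20,"ax":0,"ay":0,"az":0},{"dx":-15,"dy":-5,"dz":20,"ax":0,"ay":0,"az":0},{"dx":0,"dy":0,"dz":0,"ax":0,"ay":0,"az":0},{"dx":0,"dy":0,"dz":0,"ax":0,"ay":0,"az":0},{"dx":0,"dy":0,"dz":0,"ax":0,"ay":0,"az":0}]' 0.75; python3 to.py '(.4031,-.2064,.020)'; python3 - <<'E'
from h import *
c=cam('top')
for k in blobs(c,(20,110,90),(34,255,255)):
    (u,v),r=cv2.minEnclosingCircle(k); print(np.round([u,v,r],1),cv2.boundingRect(k))
cv2.imwrite('pics/d.png',np.hstack([cv2.resize(c['img'][150:270,180:300,::-1],(400,400),interpolation=cv2.INTER_CUBIC),cv2.resize(cam('scene')['img'][150:400,200:450,::-1],(400,400))]))
E
```

```text
time: 13.68
tool_pos: [0.5987, 0.1429, 0.3077]
tcp_rot: [2.232, 2.205, 0.011]
wrist_force: [0.5, -0.6, -0.1]
width: 0.849
grip_force: 0.0
time: 14.85
tool_pos: [0.3954, -0.2005, 0.2547]
tcp_rot: [2.237, 2.204, 0.001]
wrist_force: [-0.4, -0.0, 0.0]
width: 0.747
grip_force: 0.0
t 14.85 hold [ 0.3955 -0.2005  0.1   ] yaw_y -0.85 tilt [ 0.0011 -0.0002] w 0.747 grip 0.0 F [-0.4 -0.   0. ]
(.4031,-.2064,.020) -> move [-5.7  7.6 80.1]
[416.  211.6  13.1] (403, 208, 27, 16)
[231.6 206.6  16. ] (216, 191, 32, 32)
[178.  149.   17.8] (164, 132, 29, 35)
```

View pics/d.png

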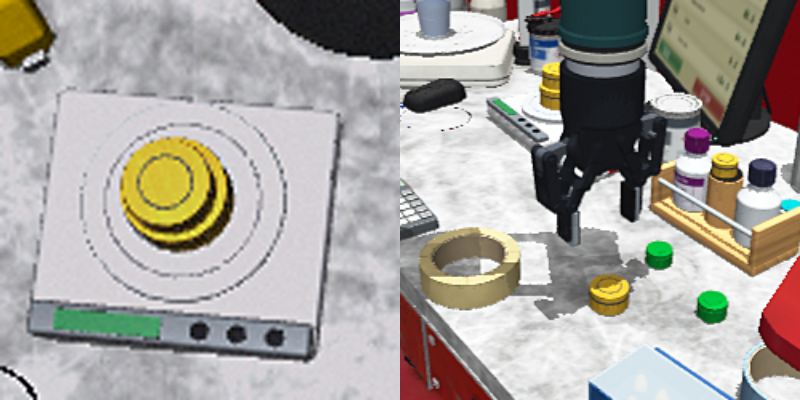

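The 50 mm weight stands on the 62 mm weight; its engraved ring is centred at top px (229.5,204.6). The gripper is near the 40 mm weight (scene crop (610,295)). Checking the centring and descending.

```bash
python3 - <<'E'
from h import *
c=cam('top'); print('50 top',ray(c,229.5,204.6,.092))
E
python3 -m jog '[{"dx":-2,"dy":3,"dz":0,"ax":0,"ay":0,"az":0},{"dx":-2,"dy":3,"dz":10,"ax":0,"ay":0,"az":0},{"dx":-1.7,"dy":1.6,"dz":20,"ax":0,"ay":0,"az":0},{"dx":0,"dy":0,"dz":20,"ax":0,"ay":0,"az":0},{"dx":0,"dy":0,"dz":15,"ax":0,"ay":0,"az":0},{"dx":0,"dy":0,"dz":8,"ax":0,"ay":0,"az":0},{"dx":0,"dy":0,"dz":5,"ax":0,"ay":0,"az":0},{"dx":0,"dy":0,"dz":0,"ax":0,"ay":0,"az":0},{"dx":0,"dy":0,"dz":0,"ax":0,"ay":0,"az":0},{"dx":0,"dy":0,"dz":0,"ax":0,"ay":0,"az":0}]' && python3 to.py '(.4031,-.2064,.022)' && python3 -m jog '[{"dx":0,"dy":0,"dz":0,"ax":0,"ay":0,"az":0},{"dx":0,"dy":0,"dz":0,"ax":0,"ay":0,"az":0},{"dx":0,"dy":0,"dz":0,"ax":0,"ay":0,"az":0},{"dx":0,"dy":0,"dz":0,"ax":0,"ay":0,"az":0},{"dx":0,"dy":0,"dz":0,"ax":0,"ay":0,"az":0},{"dx":0,"dy":0,"dz":0,"ax":0,"ay":0,"az":0},{"dx":0,"dy":0,"dz":0,"ax":0,"ay":0,"az":0},{"dx":0,"dy":0,"dz":0,"ax":0,"ay":0,"az":0}]' 0 40; python3 to.py '(.6126,.1716,.12)'
```

```text
50 top [0.61050385 0.17101414 0.092     ]
time: 15.83
tool_pos: [0.4031, -0.2067, 0.1767]
tcp_rot: [2.236, 2.204, 0.001]
wrist_force: [0.5, 0.2, 0.3]
width: 0.751
grip_force: 0.0
t 15.83 hold [ 0.4033 -0.2068  0.022 ] yaw_y -0.82 tilt [ 0.0015 -0.0009] w 0.751 grip 0.0 F [0.5 0.2 0.3]
(.4031,-.2064,.022) -> move [ 0.4 -0.2  0. ]
time: 16.5
tool_pos: [0.403, -0.2067, 0.1771]
tcp_rot: [2.236, 2.204, 0.001]
wrist_force: [-0.7, 0.1, 6.0]
width: 0.45
grip_force: 39.9
t 16.5 hold [ 0.4033 -0.2069  0.0224] yaw_y -0.83 tilt [ 0.0018 -0.001 ] w 0.45 grip 39.9 F [-0.7  0.1  6. ]
(.6126,.1716,.12) -> move [381.4 204.  -97.6]
```

```bash
python3 -m jog '[{"dx":0,"dy":0,"dz":-10,"ax":0,"ay":0,"az":0},{"dx":0,"dy":0,"dz":-25,"ax":0,"ay":0,"az":0},{"dx":0,"dy":0,"dz":-35,"ax":0,"ay":0,"az":0},{"dx":0,"dy":0,"dz":-35,"ax":0,"ay":0,"az":0},{"dx":10,"dy":6,"dz":-20,"ax":0,"ay":0,"az":0},{"dx":20,"dy":12,"dz":-10,"ax":0,"ay":0,"az":0},{"dx":30,"dy":16,"dz":0,"ax":0,"ay":0,"az":0},{"dx":30,"dy":16,"dz":0,"ax":0,"ay":0,"az":0},{"dx":30,"dy":16,"dz":0,"ax":0,"ay":0,"az":0},{"dx":30,"dy":16,"dz":0,"ax":0,"ay":0,"az":0},{"dx":30,"dy":16,"dz":0,"ax":0,"ay":0,"az":0},{"dx":30,"dy":16,"dz":0,"ax":0,"ay":0,"az":0},{"dx":30,"dy":16,"dz":0,"ax":0,"ay":0,"az":0},{"dx":30,"dy":16,"dz":0,"ax":0,"ay":0,"az":0},{"dx":30,"dy":16,"dz":0,"ax":0,"ay":0,"az":0},{"dx":30,"dy":16,"dz":0,"ax":0,"ay":0,"az":0},{"dx":28,"dy":14,"dz":0,"ax":0,"ay":0,"az":0},{"dx":15,"dy":7,"dz":0,"ax":0,"ay":0,"az":0},{"dx":7,"dy":3,"dz":0,"ax":0,"ay":0,"az":0}]'; python3 -m jog '[{"dx":0,"dy":0,"dz":0,"ax":0,"ay":0,"az":0},{"dx":0,"dy":0,"dz":0,"ax":0,"ay":0,"az":0},{"dx":0,"dy":0,"dz":0,"ax":0,"ay":0,"az":0},{"dx":0,"dy":0,"dz":0,"ax":0,"ay":0,"az":0}]'; python3 to.py '(.611,.1707,.1144)'
```

```text
time: 18.08
tool_pos: [0.6103, 0.1728, 0.3109]
tcp_rot: [-2.235, -2.208, -0.0]
wrist_force: [0.1, 0.1, -3.0]
width: 0.448
grip_force: 41.0
time: 18.42
tool_pos: [0.6092, 0.1692, 0.3108]
tcp_rot: [-2.239, -2.204, 0.002]
wrist_force: [0.2, -0.6, -2.2]
width: 0.447
grip_force: 41.0
t 18.42 hold [0.6091 0.1691 0.1561] yaw_y -0.91 tilt [-0.0009 -0.0006] w 0.447 grip 41.0 F [ 0.2 -0.6 -2.2]
(.611,.1707,.1144) -> move [ 1.7  1.9 41.6]
```

```bash
python3 -m jog '[{"dx":0.5,"dy":1,"dz":10,"ax":0,"ay":0,"az":0},{"dx":0.5,"dy":0.5,"dz":12,"ax":0,"ay":0,"az":0},{"dx":0,"dy":0,"dz":10,"ax":0,"ay":0,"az":0},{"dx":0,"dy":0,"dz":4,"ax":0,"ay":0,"az":0},{"dx":0,"dy":0,"dz":2,"ax":0,"ay":0,"az":0},{"dx":0,"dy":0,"dz":0,"ax":0,"ay":0,"az":0},{"dx":0,"dy":0,"dz":0,"ax":0,"ay":0,"az":0},{"dx":0,"dy":0,"dz":0,"ax":0,"ay":0,"az":0},{"dx":0,"dy":0,"dz":0,"ax":0,"ay":0,"az":0},{"dx":0,"dy":0,"dz":0,"ax":0,"ay":0,"az":0}]'; python3 to.py '(.611,.1707,.1144)'
```

```text
time: 19.25
tool_pos: [0.6116, 0.1718, 0.2735]
tcp_rot: [2.237, 2.205, 0.002]
wrist_force: [0.5, 0.5, -1.4]
width: 0.447
grip_force: 41.0
t 19.25 hold [0.6118 0.1718 0.1188] yaw_y -0.81 tilt [0.0011 0.0003] w 0.447 grip 41.0 F [ 0.5  0.5 -1.4]
(.611,.1707,.1144) -> move [-1.2 -0.8  4.4]
```

```bash
python3 -m jog '[{"dx":-0.8,"dy":-0.6,"dz":1.5,"ax":0,"ay":0,"az":0},{"dx":0,"dy":0,"dz":1.5,"ax":0,"ay":0,"az":0},{"dx":0,"dy":0,"dz":1,"ax":0,"ay":0,"az":0},{"dx":0,"dy":0,"dz":0.3,"ax":0,"ay":0,"az":0},{"dx":0,"dy":0,"dz":0,"ax":0,"ay":0,"az":0},{"dx":0,"dy":0,"dz":0,"ax":0,"ay":0,"az":0},{"dx":0,"dy":0,"dz":0,"ax":0,"ay":0,"az":0}]'; python3 to.py '(.611,.1707,.1144)'
```

```text
time: 19.83
tool_pos: [0.6107, 0.1708, 0.2691]
tcp_rot: [2.237, 2.205, -0.0]
wrist_force: [-3.7, -0.5, 4.4]
width: 0.454
grip_force: 41.5
t 19.83 hold [0.6107 0.1708 0.1144] yaw_y -0.82 tilt [-0.     -0.0001] w 0.454 grip 41.5 F [-3.7 -0.5  4.4]
(.611,.1707,.1144) -> move [-0.1  0.3  0. ]
```

Supported. Releasing, rising, and moving towards the rack at a safe height.

```bash
python3 -m jog '[{"dx":0,"dy":0,"dz":0,"ax":0,"ay":0,"az":0},{"dx":0,"dy":0,"dz":0,"ax":0,"ay":0,"az":0},{"dx":0,"dy":0,"dz":0,"ax":0,"ay":0,"az":0},{"dx":0,"dy":0,"dz":0,"ax":0,"ay":0,"az":0},{"dx":0,"dy":0,"dz":0,"ax":0,"ay":0,"az":0},{"dx":0,"dy":0,"dz":-10,"ax":0,"ay":0,"az":0},{"dx":0,"dy":0,"dz":-25,"ax":0,"ay":0,"az":0},{"dx":0,"dy":0,"dz":-30,"ax":0,"ay":0,"az":0},{"dx":-10,"dy":0,"dz":-5,"ax":0,"ay":0,"az":0},{"dx":-20,"dy":-2,"dz":0,"ax":0,"ay":0,"az":0}]' 0.75 40; python3 -m jog '[{"dx":-35,"dy":-3,"dz":0,"ax":0,"ay":0,"az":0},{"dx":-35,"dy":-3,"dz":0,"ax":0,"ay":0,"az":0},{"dx":-35,"dy":-3,"dz":0,"ax":0,"ay":0,"az":0},{"dx":-35,"dy":-3,"dz":0,"ax":0,"ay":0,"az":0},{"dx":-35,"dy":-3,"dz":0,"ax":0,"ay":0,"az":0},{"dx":-35,"dy":-3,"dz":0,"ax":0,"ay":0,"az":0},{"dx":-35,"dy":-3,"dz":0,"ax":0,"ay":0,"az":0},{"dx":-35,"dy":-3,"dz":0,"ax":0,"ay":0,"az":0},{"dx":-25,"dy":-2,"dz":0,"ax":0,"ay":0,"az":0},{"dx":-16,"dy":-1,"dz":0,"ax":0,"ay":0,"az":0},{"dx":0,"dy":0,"dz":0,"ax":0,"ay":0,"az":0},{"dx":0,"dy":0,"dz":0,"ax":0,"ay":0,"az":0},{"dx":0,"dy":0,"dz":0,"ax":0,"ay":0,"az":0},{"dx":0,"dy":0,"dz":0,"ax":0,"ay":0,"az":0}]' 0.7; python3 to.py '(.589,-.180,.10)'; python3 - <<'E'
from h import *
c=cam('top')
cv2.imwrite('pics/e.png',np.hstack([cv2.resize(c['img'][150:270,180:300,::-1],(400,400),interpolation=cv2.INTER_CUBIC),cv2.resize(cam('scene')['img'][140:340,250:450,::-1],(400,400))]))
E
```

```text
time: 20.67
tool_pos: [0.6101, 0.1423, 0.3434]
tcp_rot: [2.232, 2.205, 0.012]
wrist_force: [-0.0, -0.5, -0.0]
width: 0.747
grip_force: 0.0
time: 21.83
tool_pos: [0.5768, -0.1787, 0.3387]
tcp_rot: [-2.236, -2.206, -0.0]
wrist_force: [-0.2, 0.2, -0.4]
width: 0.698
grip_force: 0.0
t 21.83 hold [ 0.5768 -0.1787  0.184 ] yaw_y -0.77 tilt [0.0001 0.0004] w 0.698 grip 0.0 F [-0.2  0.2 -0.4]
(.589,-.180,.10) -> move [-1.2 12.2 84. ]
```

View pics/e.png

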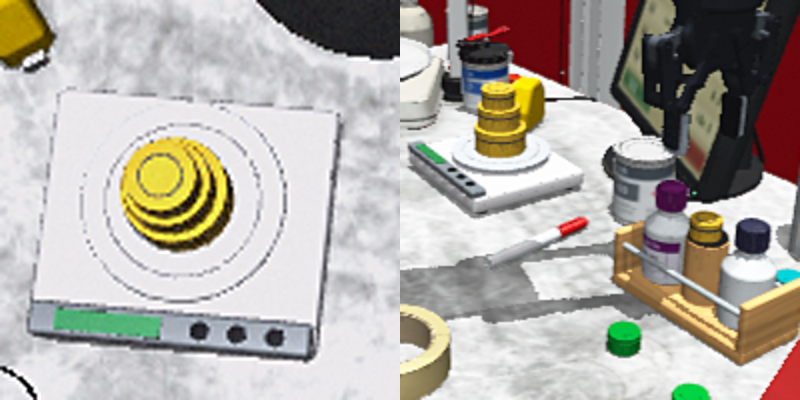

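The stack of three stands straight: the 40 mm weight's ring is at top crop (160,176), i.e. px (228,202.8), and the scene view shows it vertical. weight_30 is at scene px (404,249.5), with both bottles upright. I'll cross-check both positions with the two views.

```bash
python3 - <<'E'
from h import *
t=cam('top'); s=cam('scene')
print('40 top',ray(t,228,202.8,.114))
print('30 top',ray(t,419.4,215.8,.096),ray(s,404,249.5,.096))
P=[np.r_[c['R'],[[0,0,0]]] for c in(t,s)]
K=lambda c:np.array([[c['f'],0,c['cx']],[0,c['f'],c['cy']],[0,0,1]])@np.c_[c['R'],c['t']]
X=cv2.triangulatePoints(K(t),K(s),np.array([[419.4],[215.8]]),np.array([[404.],[249.5]])); print('tri 30',(X[:3]/X[3]).T)
X=cv2.triangulatePoints(K(t),K(s),np.array([[228.],[202.8]]),np.array([[299.],[183.]])); print('tri 40',(X[:3]/X[3]).T, proj(s,[.611,.171,.114]))
E
python3 -m jog '[{"dx":-0.6,"dy":6,"dz":0,"ax":0,"ay":0,"az":0},{"dx":-0.6,"dy":6,"dz":0,"ax":0,"ay":0,"az":0},{"dx":0,"dy":0,"dz":10,"ax":0,"ay":0,"az":0},{"dx":0,"dy":0,"dz":15,"ax":0,"ay":0,"az":0},{"dx":0,"dy":0,"dz":5,"ax":0,"ay":0,"az":0},{"dx":0,"dy":0,"dz":0,"ax":0,"ay":0,"az":0},{"dx":0,"dy":0,"dz":0,"ax":0,"ay":0,"az":0},{"dx":0,"dy":0,"dz":0,"ax":0,"ay":0,"az":0},{"dx":0,"dy":0,"dz":0,"ax":0,"ay":0,"az":0},{"dx":0,"dy":0,"dz":0,"ax":0,"ay":0,"az":0}]';  python3 to.py '(.589,-.180,.101)'
```

```text
40 top [0.60878109 0.16979959 0.114     ]
30 top [ 0.58819906 -0.17996811  0.096     ] [ 0.58787927 -0.18305994  0.096     ]
tri 30 [[ 0.58906368 -0.18064141  0.0943925 ]]
tri 40 [[0.60885968 0.16927324 0.11545332]] (np.float64(298.98122170262417), np.float64(183.24856245405675))
time: 22.87
tool_pos: [0.589, -0.1812, 0.3094]
tcp_rot: [2.236, 2.204, 0.001]
wrist_force: [0.2, -0.8, 0.2]
width: 0.7
grip_force: 0.0
t 22.87 hold [ 0.5892 -0.1813  0.1547] yaw_y -0.83 tilt [ 0.0014 -0.0005] w 0.7 grip 0.0 F [ 0.2 -0.8  0.2]
(.589,-.180,.101) -> move [ 1.3 -0.3 53.7]
```

```bash
python3 -m jog '[{"dx":0.6,"dy":0,"dz":8,"ax":0,"ay":0,"az":0},{"dx":0,"dy":0,"dz":10,"ax":0,"ay":0,"az":0},{"dx":0,"dy":0,"dz":10,"ax":0,"ay":0,"az":0},{"dx":0,"dy":0,"dz":10,"ax":0,"ay":0,"az":0},{"dx":0,"dy":0,"dz":8,"ax":0,"ay":0,"az":0},{"dx":0,"dy":0,"dz":5,"ax":0,"ay":0,"az":0},{"dx":0,"dy":0,"dz":2.5,"ax":0,"ay":0,"az":0},{"dx":0,"dy":0,"dz":0,"ax":0,"ay":0,"az":0},{"dx":0,"dy":0,"dz":0,"ax":0,"ay":0,"az":0},{"dx":0,"dy":0,"dz":0,"ax":0,"ay":0,"az":0},{"dx":0,"dy":0,"dz":0,"ax":0,"ay":0,"az":0}]';  python3 to.py '(.589,-.1806,.101)'; python3 - <<'E'
from h import *
cv2.imwrite('pics/f.png',cv2.resize(cam('scene')['img'][190:340,340:480,::-1],(560,600),interpolation=cv2.INTER_CUBIC))
E
```

```text
time: 23.78
tool_pos: [0.5891, -0.1806, 0.2559]
tcp_rot: [2.236, 2.205, 0.001]
wrist_force: [0.1, -0.2, -0.3]
width: 0.704
grip_force: 0.0
t 23.78 hold [ 0.5893 -0.1806  0.1012] yaw_y -0.82 tilt [ 0.0013 -0.0005] w 0.704 grip 0.0 F [ 0.1 -0.2 -0.3]
(.589,-.1806,.101) -> move [ 0.  -0.3  0.2]
```

View pics/f.png

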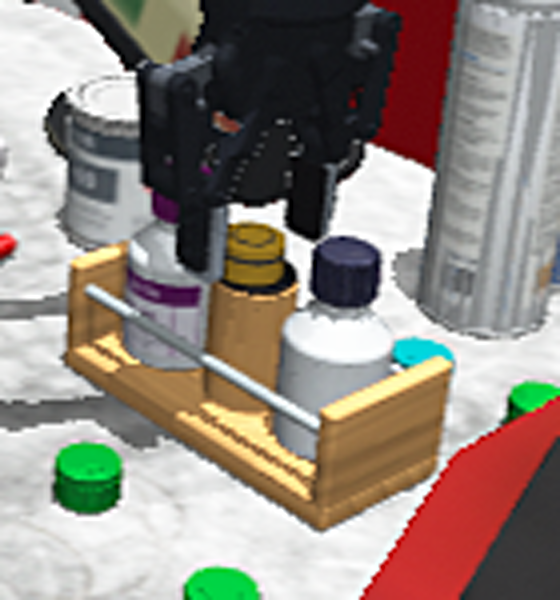

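The two fingers stand on either side of weight_30 (crop (253,255)), in front and behind along x. Both bottles are untouched. Closing gently.

```bash
python3 -m jog '[{"dx":0,"dy":0,"dz":0,"ax":0,"ay":0,"az":0},{"dx":0,"dy":0,"dz":0,"ax":0,"ay":0,"az":0},{"dx":0,"dy":0,"dz":0,"ax":0,"ay":0,"az":0},{"dx":0,"dy":0,"dz":0,"ax":0,"ay":0,"az":0},{"dx":0,"dy":0,"dz":0,"ax":0,"ay":0,"az":0},{"dx":0,"dy":0,"dz":0,"ax":0,"ay":0,"az":0},{"dx":0,"dy":0,"dz":0,"ax":0,"ay":0,"az":0},{"dx":0,"dy":0,"dz":0,"ax":0,"ay":0,"az":0}]' 0 30;  python3 to.py
```

```text
time: 24.5
tool_pos: [0.5889, -0.1805, 0.2556]
tcp_rot: [2.237, 2.205, 0.0]
wrist_force: [-1.0, 0.6, 4.8]
width: 0.336
grip_force: 29.9
t 24.5 hold [ 0.589  -0.1805  0.1009] yaw_y -0.82 tilt [ 0.0006 -0.0002] w 0.336 grip 29.9 F [-1.   0.6  4.8]
```

Width 0.336 × 85 ≈ 29 mm, so weight_30 is gripped. Lifting straight up and carrying it to the stack.

```bash
python3 -m jog '[{"dx":0,"dy":0,"dz":-5,"ax":0,"ay":0,"az":0},{"dx":0,"dy":0,"dz":-15,"ax":0,"ay":0,"az":0},{"dx":0,"dy":0,"dz":-25,"ax":0,"ay":0,"az":0},{"dx":0,"dy":0,"dz":-25,"ax":0,"ay":0,"az":0},{"dx":0,"dy":0,"dz":-20,"ax":0,"ay":0,"az":0},{"dx":10,"dy":1,"dz":-10,"ax":0,"ay":0,"az":0},{"dx":20,"dy":1.5,"dz":0,"ax":0,"ay":0,"az":0},{"dx":30,"dy":2.5,"dz":0,"ax":0,"ay":0,"az":0},{"dx":30,"dy":2.5,"dz":0,"ax":0,"ay":0,"az":0},{"dx":30,"dy":2.5,"dz":0,"ax":0,"ay":0,"az":0},{"dx":30,"dy":2.5,"dz":0,"ax":0,"ay":0,"az":0},{"dx":30,"dy":2.5,"dz":0,"ax":0,"ay":0,"az":0},{"dx":30,"dy":2.5,"dz":0,"ax":0,"ay":0,"az":0},{"dx":30,"dy":2.5,"dz":0,"ax":0,"ay":0,"az":0},{"dx":30,"dy":2.5,"dz":0,"ax":0,"ay":0,"az":0},{"dx":30,"dy":2,"dz":0,"ax":0,"ay":0,"az":0},{"dx":20,"dy":1,"dz":0,"ax":0,"ay":0,"az":0},{"dx":15,"dy":1,"dz":0,"ax":0,"ay":0,"az":0},{"dx":10,"dy":0,"dz":0,"ax":0,"ay":0,"az":0},{"dx":6,"dy":0,"dz":0,"ax":0,"ay":0,"az":0}]'; python3 -m jog '[{"dx":0,"dy":0,"dz":0,"ax":0,"ay":0,"az":0},{"dx":0,"dy":0,"dz":0,"ax":0,"ay":0,"az":0},{"dx":0,"dy":0,"dz":0,"ax":0,"ay":0,"az":0},{"dx":0,"dy":0,"dz":0,"ax":0,"ay":0,"az":0},{"dx":0,"dy":0,"dz":0,"ax":0,"ay":0,"az":0}]'; python3 to.py '(.610,.1704,.1369)'
```

```text
time: 26.17
tool_pos: [0.6199, 0.1714, 0.3542]
tcp_rot: [-2.235, -2.206, 0.002]
wrist_force: [-0.6, 0.2, -1.7]
width: 0.331
grip_force: 29.8
time: 26.58
tool_pos: [0.6203, 0.1691, 0.3552]
tcp_rot: [2.239, 2.204, -0.0]
wrist_force: [-0.9, -0.1, -0.6]
width: 0.336
grip_force: 29.8
t 26.58 hold [0.6204 0.1691 0.2005] yaw_y -0.9 tilt [ 0.0001 -0.0002] w 0.336 grip 29.8 F [-0.9 -0.1 -0.6]
(.610,.1704,.1369) -> move [  1.1 -10.4  63.6]
```

```bash
python3 -m jog '[{"dx":0.5,"dy":-5,"dz":0,"ax":0,"ay":0,"az":0},{"dx":0.5,"dy":-5,"dz":0,"ax":0,"ay":0,"az":0},{"dx":0,"dy":0,"dz":10,"ax":0,"ay":0,"az":0},{"dx":0,"dy":0,"dz":18,"ax":0,"ay":0,"az":0},{"dx":0,"dy":0,"dz":15,"ax":0,"ay":0,"az":0},{"dx":0,"dy":0,"dz":10,"ax":0,"ay":0,"az":0},{"dx":0,"dy":0,"dz":5,"ax":0,"ay":0,"az":0},{"dx":0,"dy":0,"dz":0,"ax":0,"ay":0,"az":0},{"dx":0,"dy":0,"dz":0,"ax":0,"ay":0,"az":0},{"dx":0,"dy":0,"dz":0,"ax":0,"ay":0,"az":0},{"dx":0,"dy":0,"dz":0,"ax":0,"ay":0,"az":0},{"dx":0,"dy":0,"dz":0,"ax":0,"ay":0,"az":0}]'; python3 to.py '(.610,.1704,.1369)'; python3 - <<'E'
from h import *
cv2.imwrite('pics/g.png',cv2.resize(cam('scene')['img'][110:260,230:370,::-1],(560,600),interpolation=cv2.INTER_CUBIC))
E
```

```text
time: 27.58
tool_pos: [0.6107, 0.1714, 0.2982]
tcp_rot: [2.237, 2.205, 0.003]
wrist_force: [0.6, -0.1, -0.2]
width: 0.337
grip_force: 29.8
t 27.58 hold [0.611  0.1715 0.1435] yaw_y -0.82 tilt [0.0019 0.0004] w 0.337 grip 29.8 F [ 0.6 -0.1 -0.2]
(.610,.1704,.1369) -> move [-1.1 -1.   6.6]
```

View pics/g.png

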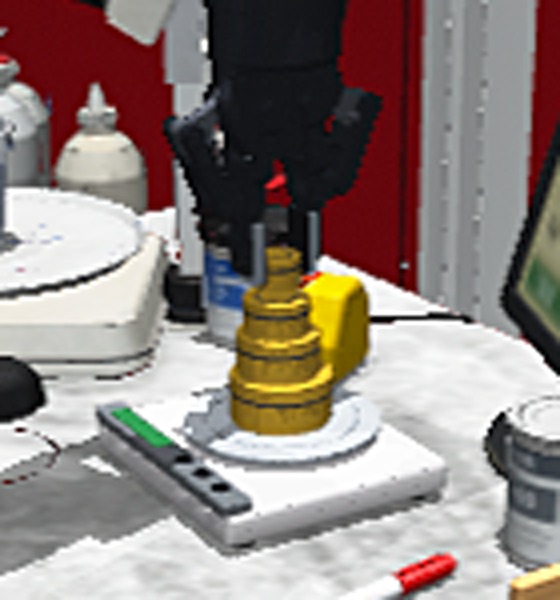

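The 30 mm weight is held just above the 40 mm one, at crop (285,265) over a stack axis near (280,300). That is only about 2 mm off. Lowering with a small correction.

```bash
python3 -m jog '[{"dx":-0.5,"dy":-1.5,"dz":2,"ax":0,"ay":0,"az":0},{"dx":0,"dy":0,"dz":1.5,"ax":0,"ay":0,"az":0},{"dx":0,"dy":0,"dz":1.5,"ax":0,"ay":0,"az":0},{"dx":0,"dy":0,"dz":1.2,"ax":0,"ay":0,"az":0},{"dx":0,"dy":0,"dz":0,"ax":0,"ay":0,"az":0},{"dx":0,"dy":0,"dz":0,"ax":0,"ay":0,"az":0},{"dx":0,"dy":0,"dz":0,"ax":0,"ay":0,"az":0},{"dx":0,"dy":0,"dz":0,"ax":0,"ay":0,"az":0}]'; python3 to.py '(.610,.1704,.1369)'
```

```text
time: 28.3
tool_pos: [0.6087, 0.1708, 0.2916]
tcp_rot: [-2.237, -2.205, 0.0]
wrist_force: [-2.2, -1.0, 5.5]
width: 0.334
grip_force: 30.2
t 28.3 hold [0.6087 0.1708 0.1369] yaw_y -0.82 tilt [-0.0001 -0.0001] w 0.334 grip 30.2 F [-2.2 -1.   5.5]
(.610,.1704,.1369) -> move [-0.4  1.3 -0. ]
```

The wrist force is +5.5 N, so the weight is seated. Opening moderately and retreating straight up.

```bash
python3 -m jog '[{"dx":0,"dy":0,"dz":0,"ax":0,"ay":0,"az":0},{"dx":0,"dy":0,"dz":0,"ax":0,"ay":0,"az":0},{"dx":0,"dy":0,"dz":0,"ax":0,"ay":0,"az":0},{"dx":0,"dy":0,"dz":0,"ax":0,"ay":0,"az":0},{"dx":0,"dy":0,"dz":0,"ax":0,"ay":0,"az":0},{"dx":0,"dy":0,"dz":-10,"ax":0,"ay":0,"az":0},{"dx":0,"dy":0,"dz":-25,"ax":0,"ay":0,"az":0},{"dx":0,"dy":0,"dz":-30,"ax":0,"ay":0,"az":0},{"dx":0,"dy":0,"dz":-20,"ax":0,"ay":0,"az":0},{"dx":-15,"dy":-15,"dz":0,"ax":0,"ay":0,"az":0},{"dx":-25,"dy":-25,"dz":0,"ax":0,"ay":0,"az":0},{"dx":-25,"dy":-25,"dz":0,"ax":0,"ay":0,"az":0},{"dx":-25,"dy":-25,"dz":0,"ax":0,"ay":0,"az":0},{"dx":-25,"dy":-25,"dz":0,"ax":0,"ay":0,"az":0},{"dx":-20,"dy":-20,"dz":0,"ax":0,"ay":0,"az":0},{"dx":0,"dy":0,"dz":0,"ax":0,"ay":0,"az":0},{"dx":0,"dy":0,"dz":0,"ax":0,"ay":0,"az":0},{"dx":0,"dy":0,"dz":0,"ax":0,"ay":0,"az":0},{"dx":0,"dy":0,"dz":0,"ax":0,"ay":0,"az":0},{"dx":0,"dy":0,"dz":0,"ax":0,"ay":0,"az":0}]' 0.75 30; python3 to.py; python3 - <<'E'
from h import *
cv2.imwrite('pics/i.png',np.hstack([cv2.resize(cam(n)['img'][y:y+120,x:x+120,::-1],(400,400),interpolation=cv2.INTER_CUBIC) for n,y,x in(('top',150,180),('scene',140,240))]))
E
```

```text
time: 29.97
tool_pos: [0.4727, 0.0384, 0.3762]
tcp_rot: [2.236, 2.206, 0.001]
wrist_force: [-0.4, -0.4, 0.3]
width: 0.749
grip_force: 0.0
t 29.97 hold [0.4728 0.0384 0.2215] yaw_y -0.77 tilt [0.0005 0.0002] w 0.749 grip 0.0 F [-0.4 -0.4  0.3]
```

View pics/i.png

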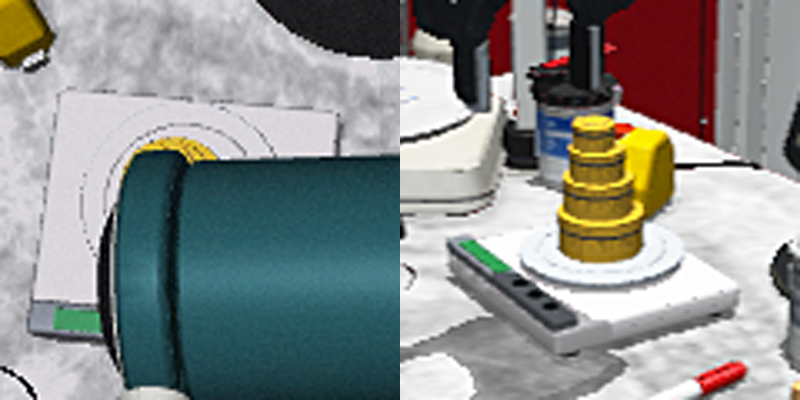

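All four weights stand on the pan. In the scene crop the layer centres run 600, 598, 597, 593 from bottom to top, so each is within about 2 mm of the one below. The gripper is well clear of the stack. Handing in.

```bash
python3 -c "
from workcell import bot
print(bot.finish_job())"
```

```text
the job is handed in; nothing more can be done
None
```

The job is handed in: all four brass weights stand on the small scale's pan from largest to smallest, each within about 2 mm of centre by camera and arm readings, and the bottles showed no sign of being touched (not re-imaged after the last lift); no verdict was returned.

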